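# Find the rocking port cap and press it home

### The job

One of the four black caps on the grey gear housing is not fully pressed on to its pipe stub and rocks when touched near its rim. With the fingertips press lightly near the rim of one cap after another until you find the one that rocks, then push that one down at its middle until it is fully home. Only press: do not push hard on the firm caps, pull no cap up, and leave everything lying around where it is.

Things in the scene. Friction and masses are not known exactly. Their poses are not given: they have to be found in the camera images.
- housing: Grey gear housing, fixed block 240 x 240 x 60 mm. Origin: centre of its underside; x, y along its sides, z up. On top four like black round caps (70 mm across, flat top, skirt 16 mm deep) over steel pipe stubs (58 mm across); three firm, one not fully pressed on. Cap centres at x, y = +/-60 mm; cap tops about 98 mm above the table.
- place_1 (a point): Fixed point at the nominal centre of the top of the cap at housing x = -60, y = +60 mm. Stubs are screwed in to differing depths: the real cap top, firm or loose, lies up to 3 mm below or above this point, so height does not tell which is loose. Axes as the housing's.
- place_2 (a point): Fixed point at the nominal centre of the top of the cap at housing x = -60, y = -60 mm. Stubs are screwed in to differing depths: the real cap top, firm or loose, lies up to 3 mm below or above this point, so height does not tell which is loose. Axes as the housing's.
- place_3 (a point): Fixed point at the nominal centre of the top of the cap at housing x = +60, y = +60 mm. Stubs are screwed in to differing depths: the real cap top, firm or loose, lies up to 3 mm below or above this point, so height does not tell which is loose. Axes as the housing's.
- place_4 (a point): Fixed point at the nominal centre of the top of the cap at housing x = +60, y = -60 mm. Stubs are screwed in to differing depths: the real cap top, firm or loose, lies up to 3 mm below or above this point, so height does not tell which is loose. Axes as the housing's.
- rock_x (a joint): Tilt of the loose cap (wherever it sits) about the housing's x direction, rad; 0 = level. Not home, it pivots about its middle and springs back: 2 to 3 N near the rim tips it about 0.24 rad (shared between rock_x and rock_y), till its edge meets the stub. Once home it cannot tip. Firm caps never tip. Does not tell where the loose cap is.
- rock_y (a joint): Tilt of the loose cap (wherever it sits) about the housing's y direction, rad; 0 = level. Not home, it pivots about its middle and springs back: 2 to 3 N near the rim tips it about 0.24 rad (shared between rock_x and rock_y), till its edge meets the stub. Once home it cannot tip. Firm caps never tip. Does not tell where the loose cap is.
- seat (a joint): How far the loose cap (wherever it sits) has been pressed down its stub, m: 0 at the start, 0.006 fully home, negative if pulled up. It is a stiff push fit: about 17 N on its middle moves it (more off the middle), and it stays where it is left.
- firm_1 (a joint): Give of one of the three firm caps (not told which place), m: 0 untouched, growing as it is pressed down on its rubber seal, straight down wherever it is pressed, about 8 N per mm; springs back. Above 0.002 (16 N) the seal suffers; negative means pulled up.
- firm_2 (a joint): Give of one of the three firm caps (not told which place), m: 0 untouched, growing as it is pressed down on its rubber seal, straight down wherever it is pressed, about 8 N per mm; springs back. Above 0.002 (16 N) the seal suffers; negative means pulled up.
- firm_3 (a joint): Give of one of the three firm caps (not told which place), m: 0 untouched, growing as it is pressed down on its rubber seal, straight down wherever it is pressed, about 8 N per mm; springs back. Above 0.002 (16 N) the seal suffers; negative means pulled up.
- washer: Loose steel washer, 32 mm across, 6 mm high, lying between the four caps on the housing's top. Origin: centre of its underside. Bystander.
- bolt: Loose steel bolt standing on its head on the housing's top near the middle of its +y edge, head 20 mm across, 33 mm tall. Origin: centre of its underside. Bystander.
- wrench: Loose wrench, 170 mm, lying along the housing's -y side on the table. Bystander.
- screwdriver: Loose screwdriver, 190 mm, lying along the housing's +y side on the table. Bystander.
- oil_bottle: Loose white bottle, 52 mm across, 130 mm tall, on the table beyond the screwdriver. Origin: centre of its underside. Bystander.
- pulley: Loose red pulley lying flat on the table on the housing's -y side, 90 mm across, 32 mm tall. Origin: centre of its underside. Bystander.
- bearing: Loose steel bearing ring lying on the table on the housing's +y side, 52 mm across, 15 mm high. Origin: centre of its underside. Bystander.

How it is judged:
By the outcome, as a careful person would: the job done as asked, in the order asked, and still so for the second after the job is handed in, with the robot touching nothing.
It also fails if it takes over 51 s, if anything falls off the work surface, if the arm or the gripper's body presses on something with over 40 N, if the wrist force passes 120 N, or if a joint passes its speed limit or range.

### The arm

A 6-joint arm with a two-finger parallel gripper is mounted at the origin on the work surface. World frame = base frame: x ahead of the robot, y to its left, z up, the work surface at z = 0. Lengths are in mm, angles in rad, forces in N, time in s.
With the tool pointing down it reaches from about 350 to 975 mm from the base axis. Payload 7.1 kg.
Tool frame: the origin (TCP) lies at the very end of the fingers, on their centre line; the grasp point (between the pads) lies 19 mm behind it; x points along the fingers, y is the direction in which the jaws open and shut, and the axes are right-handed (so a half turn about x gives the same grasp; the last joint's range is limited). The gripper opens to 88 mm and grips with 3 to 60 N. Pads are 20 mm wide; open, the fingers measure 115 mm over their backs; the gripper's body (75 mm by 178 mm) begins 61 mm behind the grasp point.
Start: joints at [1.2, 0.423, 1.63, -0, 1.089, -0.019], TCP at [215.335, 586.716, 222.675] pointing down, gripper open.
Joint ranges: [-3, 3], [-0.9, 2.11], [0.09, 2.58], [-1.31, 4.45], [0.11, 2.69], [-2.54, 2.54]. Speed limits (rad/s): [2.39, 2.39, 3.01, 3.14, 3.14, 3.14].

### API

Orientations are given as a rotation vector (axis times angle).
In Python, from workcell import ctrl gives the robot as it stands. The module is installed in compiled form; this text tells all that it offers.
- The arm moves only by the tool carry_out, never from a script. Its argument "commands" is a list of rows, each a list of 6 numbers: the shift along the tool's x, y, z in m, then the turn, a rotation vector about the tool's x, y, z in degrees. In form: [[tx, ty, tz, rx, ry, rz], ...]. A call has 1 to 8 rows; each row shifts and turns the pose as measured when the row begins, along the tool's axes as they then stand; what a row does not reach is not made up. A row lasts 1/8 s, in which the tool goes at most 62.5 mm and 10.7 degrees, less where a joint would pass 70% of its speed; a pose out of reach is approached as far as the arm can. A call with a gripper value outside its range is refused whole. "grip" is the closure, from 0 (fully open) to 1 (shut), set as the call begins (left out, the last holds). The fingers move at their own pace and stop on an object; the grip force is fixed at half the most. Time passes only in rows, so rows that do not move let the fingers close. It gives the time, the measured TCP pose, the force and the opening at its end, in the units of the state.
- ctrl.get_obs(): the state, without advancing time (a new reading comes with each control period).
- ctrl.get_image(name): name is "scene" or "top"; returns a dict with "pixels" (400x640x3 uint8, blue, green, red), "intrinsics" (3x3 intrinsics, pixels), "rvec" (rotation vector, rad) and "tvec" (3), from world to camera coordinates, as OpenCV has them. Camera axes: x right, y down, z forward; pixel columns grow to the right and rows downward; lengths in mm; the calibration is good to about 2 mm. A picture is of the moment at which its call begins. There is no depth.
- ctrl.close_job(): hands the job in, once; it reports no verdict.
The state is a dict: "t": time; "qpos": joint angles; "qvel": joint speeds; "joint_torque": joint torques, N m; "ee_pos": TCP position; "orientation": TCP orientation; "ft_force": force on the tool from outside, world axes, zero at the start; "moment": the same for the moment, N m; "width": finger opening in mm.
Only numpy, scipy, OpenCV 4.12 (cv2) and the standard library are available. Lean on these libraries where they do the work, as an engineer would, in place of code of your own. Each camera call takes 0.05 s, during which the arm holds its last target. There are 200 camera calls.

## Working session

There is one attempt and no reset: what is moved stays moved. The work goes in short steps, Python scripts to look and compute and a tool call to move; the robot and the scene stay as the last step left them, time stands still between calls to the robot, and variables do not carry over. Pictures are saved under pics/ and viewed, about 8 in all and at most 12, crops included, and the job is handed in when it is done.

Besides the shell and the picture viewer there is one more tool, called after ">>>" as name(argument=value, ...) on one line, values as JSON. carry_out: Moves the arm, as the interface text tells. Its arguments: {"type":"object","properties":{"commands":{"type":"array"},"grip":{"type":"number"}},"required":["commands"]}

```bash
mkdir -p pics
cat > h.py <<'E'
import numpy as np,cv2,pickle
from workcell import ctrl
def snap(n,f):
    d=ctrl.get_image(n); cv2.imwrite('pics/'+f+'.png',d['pixels']); pickle.dump(d,open('pics/'+f+'.pkl','wb')); return d
def ray(d,uv,z):
    K=np.array(d['intrinsics']);R=cv2.Rodrigues(np.array(d['rvec'],float))[0];t=np.array(d['tvec'],float).ravel()
    c=-R.T@t; v=R.T@np.linalg.inv(K)@np.array([uv[0],uv[1],1.]); return c+v*(z-c[2])/v[2]
def proj(d,P):
    return cv2.projectPoints(np.array(P,float).reshape(-1,3),np.array(d['rvec'],float),np.array(d['tvec'],float),np.array(d['intrinsics'],float),None)[0].reshape(-1,2)
E
python3 - <<'E'
from h import *
for n in('top','scene'): snap(n,n+'0')
o=ctrl.get_obs(); print(o)
print(cv2.Rodrigues(np.array(o['orientation'],float))[0].round(3))
E
```

```text
{'t': 0.1, 'qpos': array([ 1.20000816e+00,  4.23773081e-01,  1.63061284e+00, -6.15846883e-06,
        1.08861171e+00, -1.89711803e-02]), 'qvel': array([-0.00135534, -0.00182177, -0.00120307,  0.00091038,  0.00095884,
       -0.00203804]), 'joint_torque': array([ 5.46909769e-05, -5.45613277e+01, -2.74326146e+01,  6.45286543e-02,
        1.88074593e-02, -4.27297186e-05]), 'ee_pos': array([215.15304294, 586.25611403, 221.97431688]), 'orientation': array([ 0.27497842,  1.55337771, -0.27715451]), 'ft_force': array([-0.46386309, -0.57417403, -0.60594675]), 'moment': array([ 0.02608942, -0.03804435,  0.01364835]), 'width': 87.71993477471823}
[[-0.001  0.345  0.939]
 [-0.001  0.939 -0.345]
 [-1.    -0.001 -0.   ]]
```

View pics/top0.png

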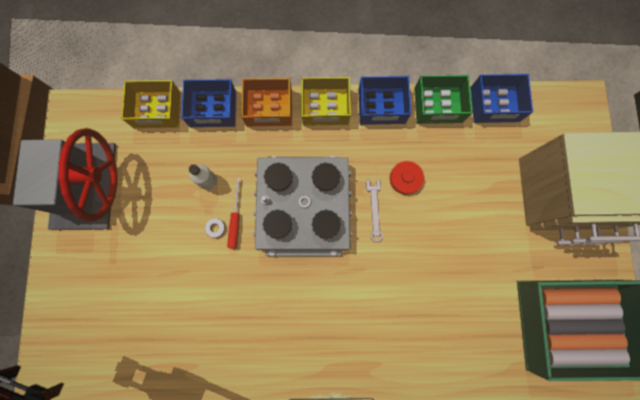

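View pics/scene0.png

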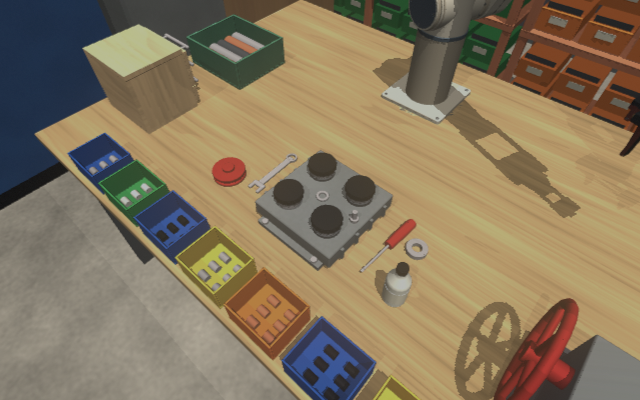

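Top view: caps are at about (278,177), (326,177), (278,224) and (326,224), the bolt at (266,201) and the washer at (305,201). Image left is world +y. Next I'll fit the cap positions from both cameras.

Run:
```python
from h import *
from scipy.optimize import least_squares
L=np.array([[-60,60],[-60,-60],[60,60],[60,-60]])
def blobs(d,x0,x1,y0,y1):
    g=d['pixels'].max(2)[y0:y1,x0:x1]; m=(g<62).astype(np.uint8)
    n,l,s,c=cv2.connectedComponentsWithStats(m)
    return [(s[i],c[i]+[x0,y0]) for i in range(1,n) if s[i][4]>150]
D={n:pickle.load(open(f'pics/{n}0.pkl','rb')) for n in('top','scene')}
for n,b in(('top',(250,360,150,260)),('scene',(250,400,140,270))):
    print(n)
    for s,c in blobs(D[n],*b): print(s,c.round(1),ray(D[n],c,96).round(1))
# big crop
for n,b in(('top',(225,385,145,260)),('scene',(240,400,140,275))):
    p=D[n]['pixels'][b[2]:b[3],b[0]:b[1]]; cv2.imwrite(f'pics/{n}c.png',cv2.resize(p,None,fx=4,fy=4,interpolation=cv2.INTER_CUBIC))
a=cv2.imread('pics/topc.png');print(a.shape)
```

```text
top
[ 63  14  27  27 539] [325.9 177.2] [652.6   3.5  96. ]
[ 63  61  27  28 558] [326.  224.2] [534.7   5.2  96. ]
scene
[ 61  65  31  29 684] [326.3 218.9] [660.7 127.2  96. ]
(460, 640, 3)
```

View pics/topc.png

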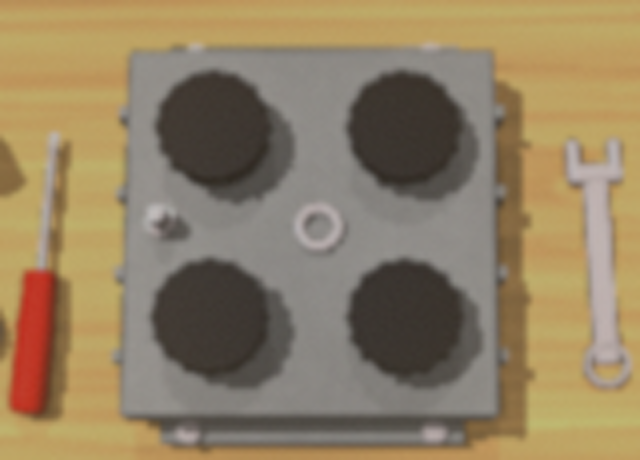

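Run:
```python
from h import *
d=pickle.load(open('pics/top0.pkl','rb'));s=pickle.load(open('pics/scene0.pkl','rb'))
g=cv2.GaussianBlur(d['pixels'].max(2),(3,3),0)
C=[]
for u,v in [(210,317),(405,316),(213,125),(405,125)]:  # places 1..4
    p=[(u+.5)/4-.5+225,(v+.5)/4-.5+145]; w=ray(d,p,98);C.append(w);print(w.round(1),proj(s,w).round(1))
C=np.array(C);m=C.mean(0);ex=(C[2]+C[3]-C[0]-C[1])[:2]/2;ey=(C[0]+C[2]-C[1]-C[3])[:2]/2
print(m,ex,ey,np.degrees(np.arctan2(ex[1],ex[0])),np.degrees(np.arctan2(-ey[0],ey[1])))
for u,v,z in [(132,52,60),(494,50,60),(498,415,60),(123,416,60),(319,226,66),(160,219,90)]:
    p=[(u+.5)/4-.5+225,(v+.5)/4-.5+145];print(ray(d,p,z).round(1))
im=s['pixels'].copy()
a=np.linspace(0,6.28,60)
im=cv2.resize(im[140:275,240:400],None,fx=4,fy=4,interpolation=cv2.INTER_CUBIC)
for w in C:
    q=proj(s,np.c_[w[0]+35*np.cos(a),w[1]+35*np.sin(a),0*a+98]); 
    cv2.polylines(im,[(((q-[240,140]+.5)*4-.5)).astype(int)],True,(0,255,0),1)
cv2.imwrite('pics/scc.png',im)
```

```text
[537.1 124.5  98. ] [[359.5 185.7]]
[536.    5.6  98. ] [[321.7 161.6]]
[657.5 123.1  98. ] [[325.9 216.5]]
[655.6   3.4  98. ] [[287.6 188.8]]
[596.53943214  64.16661086  98.        ] [119.96540598  -1.82061891] [  1.47360545 119.29203628] -0.8694654204851585 -0.7077344093303869
[716.9 180.3  60. ]
[714.4 -56.6  60. ]
[477.4 -52.3  60. ]
[479.9 182.9  60. ]
[598.2  58.6  66. ]
[599.8 156.7  90. ]
```

View pics/scc.png

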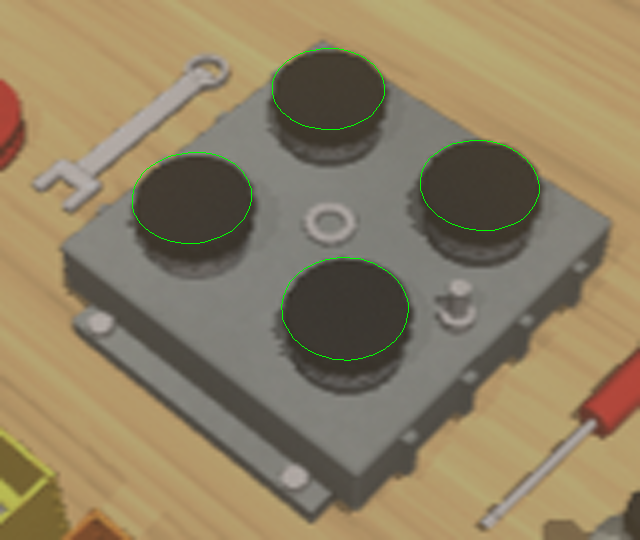

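The overlay matches the scene picture, so the housing is centred at about (596.5, 64) with yaw about -0.8°. Moving with closed fingers to above the -x rim of cap 1, at about (512,124).

>>> carry_out(commands=[[0.0,-0.033,0.044,0,0,0],[0.005,-0.033,0.044,0,0,0],[0.01,-0.033,0.044,0,0,0],[0.01,-0.033,0.044,0,0,0],[0.01,-0.033,0.044,0,0,0],[0.01,-0.033,0.044,0,0,0],[0.01,-0.033,0.044,0,0,0],[0.01,-0.033,0.044,0,0,0]], grip=1.0)

```text
t: 1.1
ee_pos: [459.9, 209.7, 154.3]
orientation: [0.27, 1.554, -0.27]
ft_force: [-0.0, 0.6, -0.3]
width: 11.3
```

>>> carry_out(commands=[[0.008,-0.028,0.035,0,0,0],[0.008,-0.018,0.024,0,0,0],[0.008,-0.01,0.012,0,0,0],[0.008,-0.004,0.004,0,0,0],[0.005,0,0,0,0,0],[0,0,0,0,0,0]])

```text
t: 1.85
ee_pos: [511.0, 123.1, 114.0]
orientation: [0.272, 1.557, -0.274]
ft_force: [0.4, 0.7, -0.0]
width: 0.3
```

>>> carry_out(commands=[[0.006,0,0,0,0,0],[0.005,0,0,0,0,0],[0,0,0,0,0,0]])

```text
t: 2.22
ee_pos: [510.5, 124.7, 102.7]
orientation: [0.271, 1.556, -0.272]
ft_force: [-0.6, 0.6, 0.1]
width: 0.5
```

>>> carry_out(commands=[[0.0007,0,0,0,0,0],[0.0007,0,0,0,0,0]])

```text
t: 2.48
ee_pos: [510.6, 124.9, 101.4]
orientation: [0.271, 1.556, -0.272]
ft_force: [0.7, 0.6, -0.2]
width: 0.3
```

>>> carry_out(commands=[[0.0007,0,0,0,0,0]])

```text
t: 2.6
ee_pos: [510.7, 124.9, 100.8]
orientation: [0.271, 1.556, -0.272]
ft_force: [-0.3, -0.5, 0.7]
width: 0.7
```

>>> carry_out(commands=[[0.0007,0,0,0,0,0]])

```text
t: 2.72
ee_pos: [510.8, 124.8, 100.1]
orientation: [0.271, 1.556, -0.272]
ft_force: [-0.1, -0.6, -0.6]
width: 0.6
```

>>> carry_out(commands=[[0.0006,0,0,0,0,0]])

```text
t: 2.85
ee_pos: [510.8, 124.8, 99.5]
orientation: [0.271, 1.555, -0.272]
ft_force: [0.9, 0.1, -0.1]
width: 0.5
```

>>> carry_out(commands=[[0.0006,0,0,0,0,0]])

```text
t: 2.98
ee_pos: [510.8, 124.8, 98.9]
orientation: [0.271, 1.555, -0.272]
ft_force: [-0.4, 0.0, 1.2]
width: 0.2
```

>>> carry_out(commands=[[0.0005,0,0,0,0,0]])

```text
t: 3.1
ee_pos: [510.8, 124.8, 98.5]
orientation: [0.271, 1.555, -0.272]
ft_force: [-1.6, 0.4, 4.1]
width: 0.0
```

>>> carry_out(commands=[[0.0005,0,0,0,0,0]])

```text
t: 3.22
ee_pos: [510.8, 124.8, 98.3]
orientation: [0.271, 1.555, -0.272]
ft_force: [-1.2, -0.6, 6.6]
width: 0.3
```

Cap 1 is firm: contact at about z=98.9, about 10 N/mm. On to cap 2's -x rim.

>>> carry_out(commands=[[-0.012,0,0,0,0,0],[0,-0.03,0.011,0,0,0],[0,-0.04,0.015,0,0,0],[0,-0.03,0.011,0,0,0],[0,-0.012,0.004,0,0,0],[0.003,0,0,0,0,0],[0.001,0,0,0,0,0]])

```text
t: 4.1
ee_pos: [513.6, 4.0, 109.7]
orientation: [0.271, 1.551, -0.269]
ft_force: [-0.1, 0.4, -1.0]
width: 0.5
```

>>> carry_out(commands=[[0.004,0,-0.003,0,0,0],[0.003,0,0,0,0,0],[0,0,0,0,0,0]])

```text
t: 4.47
ee_pos: [510.2, 7.1, 101.8]
orientation: [0.269, 1.552, -0.267]
ft_force: [-0.5, 0.3, 0.3]
width: 0.9
```

>>> carry_out(commands=[[0.0007,0,0,0,0,0]])

```text
t: 4.6
ee_pos: [510.3, 7.3, 101.1]
orientation: [0.268, 1.552, -0.267]
ft_force: [-0.8, -0.9, 0.5]
width: 0.6
```

>>> carry_out(commands=[[0.0007,0,0,0,0,0]])

```text
t: 4.72
ee_pos: [510.3, 7.4, 100.4]
orientation: [0.268, 1.552, -0.267]
ft_force: [-0.2, 0.6, 0.0]
width: 0.4
```

>>> carry_out(commands=[[0.0007,0,0,0,0,0]])

```text
t: 4.85
ee_pos: [510.4, 7.4, 99.6]
orientation: [0.268, 1.552, -0.267]
ft_force: [0.3, 0.4, -0.6]
width: 0.5
```

>>> carry_out(commands=[[0.0006,0,0,0,0,0]])

```text
t: 4.97
ee_pos: [510.4, 7.3, 99.0]
orientation: [0.268, 1.552, -0.267]
ft_force: [-1.3, -0.4, 0.1]
width: 0.4
```

>>> carry_out(commands=[[0.0006,0,0,0,0,0]])

```text
t: 5.1
ee_pos: [510.5, 7.3, 98.4]
orientation: [0.268, 1.552, -0.267]
ft_force: [-0.3, 0.3, -0.5]
width: 0.5
```

>>> carry_out(commands=[[0.0006,0,0,0,0,0]])

```text
t: 5.22
ee_pos: [510.5, 7.2, 97.8]
orientation: [0.269, 1.552, -0.267]
ft_force: [0.1, 0.1, 0.5]
width: 0.3
```

>>> carry_out(commands=[[0.0006,0,0,0,0,0]])

```text
t: 5.35
ee_pos: [510.5, 7.2, 97.2]
orientation: [0.269, 1.552, -0.267]
ft_force: [0.2, -0.2, -0.4]
width: 0.4
```

>>> carry_out(commands=[[0.0006,0,0,0,0,0]])

```text
t: 5.48
ee_pos: [510.5, 7.2, 96.7]
orientation: [0.269, 1.552, -0.267]
ft_force: [-1.2, -0.6, 3.9]
width: 0.3
```

>>> carry_out(commands=[[0.0006,0,0,0,0,0]])

```text
t: 5.6
ee_pos: [510.5, 7.2, 96.2]
orientation: [0.269, 1.552, -0.267]
ft_force: [-0.7, 0.7, 6.6]
width: 0.9
```

>>> carry_out(commands=[[0.0006,0,0,0,0,0]])

```text
t: 5.72
ee_pos: [510.5, 7.2, 96.0]
orientation: [0.269, 1.552, -0.267]
ft_force: [-2.1, 0.2, 6.8]
width: 1.0
```

Cap 2 is firm too: contact at about 97.1 and a steep force rise. Next is cap 4's -x rim.

>>> carry_out(commands=[[-0.014,0,0,0,0,0],[0,0.01,0.03,0,0,0],[0,0.014,0.042,0,0,0],[0,0.009,0.03,0,0,0],[0,0.004,0.012,0,0,0],[0.003,0,0,0,0,0],[0.001,0,0,0,0,0]])

```text
t: 6.6
ee_pos: [631.8, 4.0, 109.6]
orientation: [0.268, 1.552, -0.267]
ft_force: [-0.4, 0.3, -0.2]
width: 0.5
```

>>> carry_out(commands=[[0.004,0,0,0,0,0],[0.004,0,-0.001,0,0,0],[0,0,0,0,0,0]])

```text
t: 6.98
ee_pos: [628.3, 4.4, 100.8]
orientation: [0.268, 1.555, -0.267]
ft_force: [-0.7, 0.2, -0.4]
width: 0.7
```

>>> carry_out(commands=[[0.0007,0,0,0,0,0]])

```text
t: 7.1
ee_pos: [628.2, 4.4, 100.1]
orientation: [0.268, 1.555, -0.267]
ft_force: [0.4, -0.5, 0.0]
width: 0.2
```

>>> carry_out(commands=[[0.0007,0,0,0,0,0]])

```text
t: 7.22
ee_pos: [628.2, 4.5, 99.4]
orientation: [0.268, 1.555, -0.267]
ft_force: [0.3, -0.7, 0.4]
width: 0.7
```

>>> carry_out(commands=[[0.0007,0,0,0,0,0]])

```text
t: 7.35
ee_pos: [628.3, 4.4, 98.7]
orientation: [0.268, 1.554, -0.267]
ft_force: [0.4, -0.9, -1.1]
width: 0.3
```

>>> carry_out(commands=[[0.0006,0,0,0,0,0]])

```text
t: 7.48
ee_pos: [628.4, 4.4, 98.1]
orientation: [0.268, 1.554, -0.267]
ft_force: [-0.5, -0.5, -0.4]
width: 0.7
```

>>> carry_out(commands=[[0.0006,0,0,0,0,0]])

```text
t: 7.6
ee_pos: [628.5, 4.4, 97.5]
orientation: [0.268, 1.554, -0.267]
ft_force: [-0.0, 0.2, 0.2]
width: 0.1
```

>>> carry_out(commands=[[0.0006,0,0,0,0,0]])

```text
t: 7.72
ee_pos: [628.5, 4.4, 96.9]
orientation: [0.268, 1.554, -0.267]
ft_force: [-0.2, 0.2, 0.6]
width: 0.4
```

>>> carry_out(commands=[[0.0006,0,0,0,0,0]])

```text
t: 7.85
ee_pos: [628.5, 4.4, 96.2]
orientation: [0.268, 1.554, -0.267]
ft_force: [-0.6, -0.8, -0.3]
width: 0.8
```

>>> carry_out(commands=[[0.0006,0,0,0,0,0]])

```text
t: 7.98
ee_pos: [628.4, 4.4, 95.6]
orientation: [0.268, 1.554, -0.267]
ft_force: [-0.6, 0.9, 1.4]
width: 0.5
```

>>> carry_out(commands=[[0.0006,0,0,0,0,0]])

```text
t: 8.1
ee_pos: [628.3, 4.4, 95.0]
orientation: [0.268, 1.555, -0.267]
ft_force: [-0.9, 0.5, 1.0]
width: 0.7
```

>>> carry_out(commands=[[0.0006,0,0,0,0,0]])

```text
t: 8.22
ee_pos: [628.3, 4.4, 94.5]
orientation: [0.268, 1.555, -0.267]
ft_force: [0.2, 0.3, 1.3]
width: 0.4
```

>>> carry_out(commands=[[0.0006,0,0,0,0,0]])

```text
t: 8.35
ee_pos: [628.2, 4.5, 93.9]
orientation: [0.268, 1.555, -0.267]
ft_force: [-0.8, 0.7, 1.7]
width: 0.4
```

Soft here. I'll go a bit further to confirm.

>>> carry_out(commands=[[0.0007,0,0,0,0,0],[0.0007,0,0,0,0,0]])

```text
t: 8.6
ee_pos: [627.9, 4.5, 92.5]
orientation: [0.268, 1.555, -0.267]
ft_force: [-2.7, -0.5, 3.1]
width: 0.6
```

Run:
```python
from h import *
s=snap('scene','rock'); im=s['pixels'][140:275,240:400]
cv2.imwrite('pics/rockc.png',cv2.resize(im,None,fx=4,fy=4,interpolation=cv2.INTER_CUBIC))
o=ctrl.get_obs();print(o['ee_pos'],o['ft_force'],o['moment'])
```

```text
[627.9293275    4.4796782   92.51119907] [-1.68370061  0.5809213   4.18814376] [ 0.04866574  0.36827388 -0.01055196]
```

View pics/rockc.png

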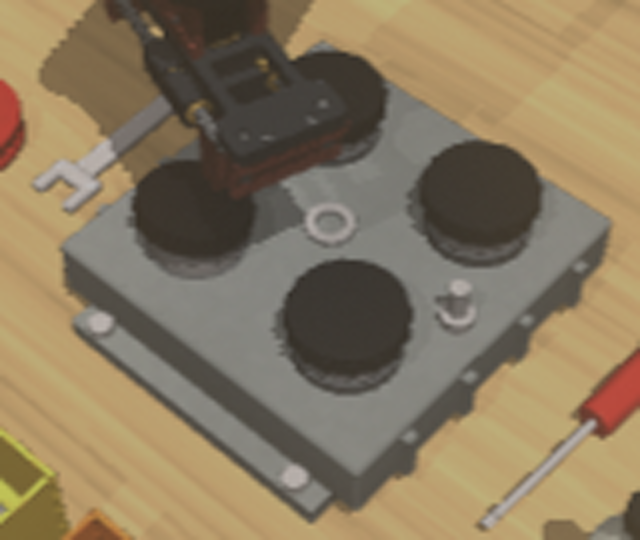

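The cap at (195,205) in the crop (place 4) is visibly tilted under about 3–4 N, so that is the loose one. Lifting, then moving to its middle (655.7, 3.5).

>>> carry_out(commands=[[-0.014,0,0,0,0,0],[0,0,0,0,0,0],[0,0.005,0.015,0,0,0],[0,0.004,0.0115,0,0,0],[0,0,0,0,0,0],[0,0,0,0,0,0]])

```text
t: 9.4
ee_pos: [657.2, 4.0, 107.7]
orientation: [0.268, 1.554, -0.267]
ft_force: [-0.3, 0.1, -0.7]
width: 0.4
```

>>> carry_out(commands=[[0.006,0,-0.001,0,0,0],[0.003,0,-0.0005,0,0,0],[0,0,0,0,0,0]])

```text
t: 9.78
ee_pos: [654.4, 4.6, 97.5]
orientation: [0.268, 1.556, -0.267]
ft_force: [-0.4, 0.3, 0.4]
width: 0.4
```

>>> carry_out(commands=[[0.001,0,0,0,0,0],[0.001,0,0,0,0,0]])

```text
t: 10.02
ee_pos: [654.5, 4.6, 96.3]
orientation: [0.268, 1.555, -0.267]
ft_force: [-3.2, -0.1, 11.2]
width: 1.0
```

>>> carry_out(commands=[[0.001,0,0,0,0,0]])

```text
t: 10.15
ee_pos: [654.5, 4.7, 96.4]
orientation: [0.268, 1.555, -0.267]
ft_force: [-4.4, 0.5, 9.6]
width: 0.5
```

>>> carry_out(commands=[[0.001,0,0,0,0,0]])

```text
t: 10.28
ee_pos: [654.5, 4.6, 96.4]
orientation: [0.268, 1.555, -0.267]
ft_force: [-3.4, -0.3, 7.1]
width: 0.5
```

>>> carry_out(commands=[[0.002,0,0,0,0,0]])

```text
t: 10.4
ee_pos: [654.6, 4.7, 96.2]
orientation: [0.268, 1.555, -0.267]
ft_force: [-6.8, -0.6, 17.1]
width: 0.4
```

>>> carry_out(commands=[[0.0025,0,0,0,0,0]])

```text
t: 10.52
ee_pos: [654.6, 4.7, 95.6]
orientation: [0.268, 1.555, -0.267]
ft_force: [-6.9, 0.8, 16.7]
width: 0.7
```

>>> carry_out(commands=[[0.0025,0,0,0,0,0]])

```text
t: 10.65
ee_pos: [654.6, 4.7, 95.3]
orientation: [0.268, 1.555, -0.267]
ft_force: [-6.7, -0.4, 17.2]
width: 0.6
```

It's moving at about 17 N, as expected.

>>> carry_out(commands=[[0.003,0,0,0,0,0],[0.003,0,0,0,0,0]])

```text
t: 10.9
ee_pos: [654.6, 4.7, 93.6]
orientation: [0.268, 1.554, -0.267]
ft_force: [-5.6, 0.9, 16.3]
width: 0.6
```

>>> carry_out(commands=[[0.003,0,0,0,0,0],[0.003,0,0,0,0,0]])

```text
t: 11.15
ee_pos: [654.6, 4.7, 91.8]
orientation: [0.268, 1.554, -0.267]
ft_force: [-6.4, -0.9, 16.1]
width: 0.8
```

>>> carry_out(commands=[[0.003,0,0,0,0,0],[0.003,0,0,0,0,0]])

```text
t: 11.4
ee_pos: [654.6, 4.6, 90.2]
orientation: [0.268, 1.553, -0.267]
ft_force: [-8.0, -0.3, 20.0]
width: -0.3
```

>>> carry_out(commands=[[0.003,0,0,0,0,0]])

```text
t: 11.52
ee_pos: [654.6, 4.6, 90.1]
orientation: [0.268, 1.553, -0.267]
ft_force: [-10.9, 0.9, 26.8]
width: 0.6
```

>>> carry_out(commands=[[0.0035,0,0,0,0,0],[0.0035,0,0,0,0,0]])

```text
t: 11.78
ee_pos: [654.7, 4.6, 90.1]
orientation: [0.268, 1.553, -0.267]
ft_force: [-11.8, -0.0, 27.3]
width: 0.4
```

It stopped at z=90.1, 6.2 mm down, with 27 N and no further motion. Lifting, then checking the rim lightly.

>>> carry_out(commands=[[-0.004,0,0,0,0,0],[-0.005,0,0,0,0,0],[0,-0.004,-0.012,0,0,0],[0,-0.004,-0.012,0,0,0],[0,0,0,0,0,0],[0.003,0,0,0,0,0],[0.002,0,0,0,0,0],[0,0,0,0,0,0]])

```text
t: 12.78
ee_pos: [627.1, 5.1, 93.9]
orientation: [0.268, 1.553, -0.267]
ft_force: [0.7, -0.1, 0.6]
width: 0.1
```

>>> carry_out(commands=[[0.001,0,0,0,0,0],[0.001,0,0,0,0,0],[0.001,0,0,0,0,0]])

```text
t: 13.15
ee_pos: [627.5, 5.1, 90.7]
orientation: [0.268, 1.553, -0.267]
ft_force: [-0.0, 0.2, 0.8]
width: 0.4
```

>>> carry_out(commands=[[0.0008,0,0,0,0,0]])

```text
t: 13.28
ee_pos: [627.5, 5.1, 90.1]
orientation: [0.268, 1.553, -0.267]
ft_force: [-2.5, -0.4, 6.1]
width: 0.4
```

>>> carry_out(commands=[[0.0008,0,0,0,0,0]])

```text
t: 13.4
ee_pos: [627.5, 5.1, 90.0]
orientation: [0.268, 1.553, -0.267]
ft_force: [-4.3, -0.7, 9.2]
width: 0.3
```

>>> carry_out(commands=[[0.0008,0,0,0,0,0]])

```text
t: 13.52
ee_pos: [627.5, 5.1, 90.0]
orientation: [0.268, 1.553, -0.267]
ft_force: [-3.2, 0.2, 7.9]
width: 0.4
```

The rim is rigid now: it stays at z=90.0 under 8–9 N, so the cap is home. Withdrawing.

>>> carry_out(commands=[[-0.01,0,0,0,0,0],[-0.03,0,0,0,0,0],[-0.04,0,0,0,0,0],[-0.03,0,0,0,0,0],[-0.01,0,0,0,0,0],[0,0,0,0,0,0],[0,0,0,0,0,0]])

```text
t: 14.4
ee_pos: [626.8, 5.1, 213.6]
orientation: [0.268, 1.554, -0.267]
ft_force: [0.2, 0.2, -0.3]
width: 0.5
```

Run:
```python
from h import *
s=snap('scene','end'); im=s['pixels'][120:320,220:440]
cv2.imwrite('pics/endc.png',cv2.resize(im,None,fx=3,fy=3,interpolation=cv2.INTER_CUBIC)[:600])
o=ctrl.get_obs();print(o['ee_pos'],o['ft_force'],abs(o['qvel']).max())
```

```text
[626.65813454   5.0687248  213.39704643] [0.33770585 0.45942743 0.63339864] 0.004195004234350254
```

View pics/endc.png

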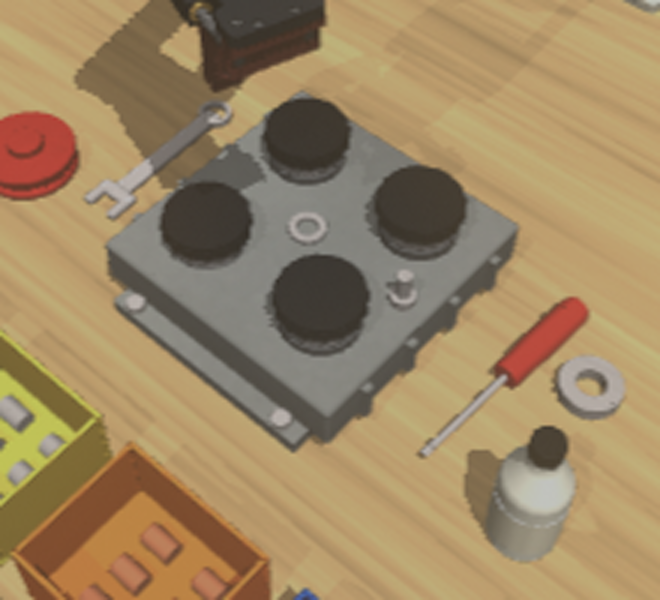

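The final picture shows the cap at (205,225) level and lower. The washer, bolt, wrench, screwdriver, bearing and bottle look undisturbed, and the gripper is clear.

```bash
python3 -c "
from workcell import ctrl; print(ctrl.close_job())"
```

```text
the job is handed in; nothing more can be done
None
```

The loose cap was the one at place_4 (housing x = +60, y = -60 mm). It is now pressed fully home, and the job was handed in at about 14.5 s.

- **Finding it:** I pressed lightly near the rims of the caps at places 1, 2 and 4, in that order. Places 1 and 2 were firm, with forces up to about 7 N. Place 4 gave about 4 mm under only 3–4 N and was visibly tilted in the camera image. I did not touch place_3, because the loose cap was already found.
- **Pressing it home:** I pushed at its middle; it slid at about 17 N and stopped after about 6.2 mm. The push reached 27 N with no further movement.
- **Last checks:** A rim press of 8–9 N afterwards no longer tipped it. In the final picture it sits level, the loose items look undisturbed, and the gripper is clear at about 213 mm above the table.

No check failed. The only small difference is the measured 6.2 mm of travel against the nominal 6 mm, which I put down to measurement and compliance. Sideways force of up to about 12 N also showed during the final push.

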